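# Move the hold-down plate from the clipped tube carrier to the open one

### The arm

A 6-joint arm with a two-finger parallel gripper is mounted at the origin on a cart in front of the work surface, level with it; the furniture and walls round the work are solid. World frame = base frame: x ahead of the robot, y to its left, z up, the work surface at z = 0. Lengths are in m, angles in rad, forces in N, time in s.
With the tool pointing down it reaches from about 0.35 to 0.775 m from the base axis. Payload 5.5 kg.
Tool frame: the origin (TCP) lies at the very end of the fingers, on their centre line; the grasp point (between the pads) lies 19 mm behind it; z points along the fingers, x is the direction in which the jaws open and shut, and the axes are right-handed (so a half turn about z gives the same grasp; the last joint's range is limited). The gripper opens to 85 mm and grips with 20 to 120 N. Pads are 22 mm wide; open, the fingers measure 114 mm over their backs; the gripper's body (76 mm by 85 mm) begins 54 mm behind the grasp point. The pads swing forward as they close: fully open they stand 13 mm farther back than shut.
Start: joints at [1.103, 0.313, 0.046, 1.304, 0, 1.431], TCP at [0.185, 0.544, 0.231] pointing down, gripper open.
Joint ranges: [-2.76, 2.76], [-0.86, 1.69], [-1.03, 1.26], [-2.2, 2.34], [-1.47, 1.5], [-3.14, 3.14]. Speed limits (rad/s): [2.57, 2.57, 3.14, 3.14, 3.14, 3.14].

### API

Orientations are given as a unit quaternion [w, x, y, z].
In Python, from workcell import env gives the robot as it stands.
- The arm moves only by the shell command python3 -m inch 'ROWS' [FORCE]. ROWS is JSON, a list of rows, each a list of 7 numbers: the turn, a rotation vector about the tool's x, y, z each as a share of 8 degrees, from -1 to 1, then the shift along the tool's x, y, z each as a share of 0.05 m, from -1 to 1, then the closure, from 0 (fully open) to 1 (shut). A call has 1 to 12 rows; each row shifts and turns the commanded pose from where the row before left it, along the tool's axes as they then stand; what a row does not reach is not made up. A row lasts 1/10 s, in which the tool goes at most 50 mm and 8.59 degrees, less where a joint would pass 70% of its speed; a pose out of reach is approached as far as the arm can. A call with a number of a shift or a turn outside -1 to 1 is refused whole. A call with a gripper value outside its range is refused whole. The fingers move at their own pace and stop on an object; FORCE is the grip in N (left out, the last holds). Time passes only in rows, so rows that do not move let the fingers close. It gives the time, the measured TCP pose, the force and the opening at its end, in the units of the state.
- env.get_state(): the state, without advancing time (a new reading comes with each control period).
- env.read_camera(name): name is "side" or "top" or "wrist"; returns the picture (384x512x3 uint8, red, green, blue); there is no depth.
- env.calibration(name): a dict with "fx", "fy", "cx", "cy" (pixels), "rvec" (rotation vector, rad) and "tvec" (3), from world to camera coordinates, as OpenCV has them; the wrist camera has in their place "hand_eye" (4x4, takes a point from camera to tool coordinates, whose origin is the TCP and whose axes are the tool frame's). Camera axes: x right, y down, z forward; pixel columns grow to the right and rows downward; lengths in m; the calibration is good to about 2 mm. A picture is of the moment at which its call begins: read the wrist's pose just before it. calibration takes no time and is no camera call.
- env.hand_in(): hands the job in, once; it reports no verdict.
The state is a dict: "clock": time; "joint_pos": joint angles; "qvel": joint speeds; "tau": joint torques, N m; "tcp_pos": TCP position; "orientation": TCP orientation; "wrist_force": force on the tool from outside, world axes, zero at the start; "ft_torque": the same for the moment, N m; "finger_gap": finger opening in m.
Only numpy, scipy, OpenCV 4.12 (cv2) and the standard library are available. Lean on these libraries where they do the work, as an engineer would, in place of code of your own. Each camera call takes 0.05 s, during which the arm holds its last target.

### The job

The tubes in the closed carrier have been measured and the next batch is waiting in the open one. Flip both sprung wire clips off the ends of the plate so that they hang open, lift the plate straight up off its guide pins, and lower it, kept level and not dropped, over the guide pins of the other carrier until it lies flush, ready to be clipped. Leave all the clips hanging open, the glass tubes lying in their slots and the gauges beside the carriers where they are.

Things in the scene. Friction and masses are not known exactly. Their poses are not given: they have to be found in the camera images.
- carrier_a: The closed tube carrier, at the start with the plate on it and both its clips on: a bare aluminium bed 96 x 168 mm, 40 mm high to its flat top (deck), heavy, does not move. Slots 14 mm deep in the deck hold glass tubes. Origin: centre of its underside, on the bench; z up, y along its length, x across. A sprung wire clip is hinged at each end (+y, -y).
- carrier_b: The open tube carrier: same make, frame and sizes as carrier_a, loaded with tubes, no plate on it; its two clips hang open outside its ends, clear of the deck. Its pins stand at the same places, so the plate fits either carrier, also turned half round. Behind the carriers a raised shelf begins at about x = 0.67 m, its top about 0.27 m above the bench.
- plate: The loose steel hold-down plate, 96 x 160 x 8 mm, 0.25 to 0.5 kg. Origin: centre of its underside; z up, y along its length. Seated, its origin is 40 mm above the carrier's, axes parallel. Two 12.5 mm holes at (x, y) = (-34, +69), (+34, -69) mm go over the pins. A tongue 42 mm wide runs out to y = +-97 mm at each end; a round bead across it (2.6 mm high, at y = +-91 mm) keeps the clip's roller on.
- plate_handle (a point): Centre of the bar of the plate's handle: a black bar 12 mm wide (plate x), 64 mm long (plate y) and 14 mm high, carried on two posts (y = +-25 mm); this point is 39 mm above the plate's underside and the bar's underside stands 24 mm above the plate's top.
- carrier_a_pin_1 (a point): Tip of a steel guide pin of carrier_a, at (x, y) = (-34, +69) mm in the carrier's frame: 10 mm in diameter, standing 26 mm above the deck, its upper 9 mm tapered to a nose.
- carrier_a_pin_2 (a point): Tip of a steel guide pin of carrier_a, at (x, y) = (+34, -69) mm in the carrier's frame: 10 mm in diameter, standing 26 mm above the deck, its upper 9 mm tapered to a nose.
- carrier_b_pin_1 (a point): Tip of a steel guide pin of carrier_b, at (x, y) = (-34, +69) mm in the carrier's frame: 10 mm in diameter, standing 26 mm above the deck, its upper 9 mm tapered to a nose.
- carrier_b_pin_2 (a point): Tip of a steel guide pin of carrier_b, at (x, y) = (+34, -69) mm in the carrier's frame: 10 mm in diameter, standing 26 mm above the deck, its upper 9 mm tapered to a nose.
- carrier_a_clip_1 (a joint): Wire clip at the +y end of carrier_a, rad: 0 = on (leans 15 degrees inward, its roller on the plate's tongue), 0.26 = upright, 2.27 = hanging open (stop). Hinge axis along x, 91.5 mm from the centre, 24 mm above the bench. Springs in its legs keep the roller behind the bead: a push of about 10 N outward on the tab takes it over; past some 0.6 rad it falls open by itself and stays.
- carrier_a_clip_1_tab (a point): Middle of that clip's thumb tab, 39.5 mm from the hinge axis, moving with the clip: a flat steel strip 44 mm wide (along x), 11 mm high, 3 mm thick, at the clip's free end, beyond the roller. With the clip on, it is 81 mm from the carrier's centre along y and 62 mm above the bench (plate top 48 mm, bead 51 mm). Fingers can push it straight outward from the handle's side.
- carrier_a_clip_2 (a joint): Wire clip at the -y end of carrier_a, rad: 0 = on (leans 15 degrees inward, its roller on the plate's tongue), 0.26 = upright, 2.27 = hanging open (stop). Hinge axis along x, 91.5 mm from the centre, 24 mm above the bench. Springs in its legs keep the roller behind the bead: a push of about 10 N outward on the tab takes it over; past some 0.6 rad it falls open by itself and stays.
- carrier_a_clip_2_tab (a point): Middle of that clip's thumb tab, 39.5 mm from the hinge axis, moving with the clip: a flat steel strip 44 mm wide (along x), 11 mm high, 3 mm thick, at the clip's free end, beyond the roller. With the clip on, it is 81 mm from the carrier's centre along y and 62 mm above the bench (plate top 48 mm, bead 51 mm). Fingers can push it straight outward from the handle's side.
- carrier_b_clip_1 (a joint): Wire clip at the +y end of carrier_b, rad: 0 = on (leans 15 degrees inward, its roller on the plate's tongue), 0.26 = upright, 2.27 = hanging open (stop). Hinge axis along x, 91.5 mm from the centre, 24 mm above the bench. Springs in its legs keep the roller behind the bead: a push of about 10 N outward on the tab takes it over; past some 0.6 rad it falls open by itself and stays.
- carrier_b_clip_1_tab (a point): Middle of that clip's thumb tab, 39.5 mm from the hinge axis, moving with the clip: a flat steel strip 44 mm wide (along x), 11 mm high, 3 mm thick, at the clip's free end, beyond the roller. With the clip on, it is 81 mm from the carrier's centre along y and 62 mm above the bench (plate top 48 mm, bead 51 mm). Fingers can push it straight outward from the handle's side.
- carrier_b_clip_2 (a joint): Wire clip at the -y end of carrier_b, rad: 0 = on (leans 15 degrees inward, its roller on the plate's tongue), 0.26 = upright, 2.27 = hanging open (stop). Hinge axis along x, 91.5 mm from the centre, 24 mm above the bench. Springs in its legs keep the roller behind the bead: a push of about 10 N outward on the tab takes it over; past some 0.6 rad it falls open by itself and stays.
- carrier_b_clip_2_tab (a point): Middle of that clip's thumb tab, 39.5 mm from the hinge axis, moving with the clip: a flat steel strip 44 mm wide (along x), 11 mm high, 3 mm thick, at the clip's free end, beyond the roller. With the clip on, it is 81 mm from the carrier's centre along y and 62 mm above the bench (plate top 48 mm, bead 51 mm). Fingers can push it straight outward from the handle's side.
- tube_a1_mid (a point): Middle of a clear glass sample tube, 13 mm in diameter, 56 mm long, lying loose in a slot of carrier_a below the deck.
- tube_a2_mid (a point): Middle of a clear glass sample tube, 13 mm in diameter, 56 mm long, lying loose in a slot of carrier_a below the deck.
- tube_a3_mid (a point): Middle of a clear glass sample tube, 13 mm in diameter, 56 mm long, lying loose in a slot of carrier_a below the deck.
- tube_b1_mid (a point): Middle of a clear glass sample tube, 13 mm in diameter, 56 mm long, lying loose in a slot of carrier_b below the deck.
- tube_b2_mid (a point): Middle of a clear glass sample tube, 13 mm in diameter, 56 mm long, lying loose in a slot of carrier_b below the deck.
- tube_b3_mid (a point): Middle of a clear glass sample tube, 13 mm in diameter, 56 mm long, lying loose in a slot of carrier_b below the deck.
- plug_gauge: A steel plug gauge 98 mm long, 18 mm thick, lying loose beside carrier_a; not to be disturbed. Origin: centre of its underside.
- ring_gauge: A steel ring gauge 46 mm across, 14 mm high, lying loose beside carrier_b; not to be disturbed. Origin: centre of its underside.

How it is judged:
On the way, in this order (a step that is already met when the one before it is completed fails the run):
1. both clips of the closed carrier are flipped off and hang open while the plate still lies on it (value of joint each of carrier_a_clip_1, carrier_a_clip_2 above 1.5 rad and z of plate in the frame of carrier_a between 0.037 and 0.0425 m and horizontal distance between plate and carrier_a below 0.005 m and angle between the x axis of plate and the x axis of carrier_a, either way round below 0.06 rad), for 0.2 s.
2. the plate is lifted clear above the guide pins of that carrier (z of plate in the frame of carrier_a above 0.07 m), for 0.1 s.
At the end, for the whole second after the job is handed in: The plate lies at rest, flush on the deck of the carrier that was open, both guide pins through its holes (centred within 5 mm, turned less than 0.06 rad, tilt under 0.03 rad, underside no more than 2.5 mm above the deck); all four clips hang open (over 1.5 rad) (z of plate in the frame of carrier_b between 0.037 and 0.0425 m and horizontal distance between plate and carrier_b below 0.005 m and angle between the x axis of plate and the x axis of carrier_b, either way round below 0.06 rad and angle between plate's own z axis and vertical below 0.03 rad and linear speed of plate below 0.02 m/s and value of joint each of carrier_a_clip_1, carrier_a_clip_2, carrier_b_clip_1, carrier_b_clip_2 above 1.5 rad); the robot touches nothing.
It fails at once if the plate is pulled up by 8 mm or more with a clip still on (z of plate in the frame of carrier_a above 0.048 m and horizontal distance between plate and carrier_a below 0.05 m and value of joint any of carrier_a_clip_1, carrier_a_clip_2 below 0.6 rad).
It fails at once if the plate is tilted by more than 0.26 rad (15 degrees) (angle between plate's own z axis and vertical above 0.26 rad).
It fails at once if the plate is dropped onto the second carrier (faster than 0.4 m/s within 40 mm of its seat) (horizontal distance between plate and carrier_b below 0.03 m and z of plate in the frame of carrier_b below 0.08 m and linear speed of plate above 0.4 m/s).
It fails at once if a glass tube is moved by more than 12 mm (distance of any of tube_a1_mid, tube_a2_mid, tube_a3_mid, tube_b1_mid, tube_b2_mid, tube_b3_mid from where it was at the start of the episode above 0.012 m).
It fails at once if a gauge beside the carriers is moved by more than 30 mm (distance of any of plug_gauge, ring_gauge from where it was at the start of the episode above 0.03 m).
It also fails if it takes over 50 s, if anything falls off the work surface, if the arm or the gripper's body presses on something with over 40 N, if the wrist force passes 120 N, or if a joint passes its speed limit or range.

## Working session

There is one attempt and no reset: what is moved stays moved. The work goes in short steps, Python scripts to look and compute and a shell command to move; the robot and the scene stay as the last step left them, time stands still between calls to the robot, and variables do not carry over. Pictures are saved under pics/ and viewed, and the job is handed in when it is done.

```bash
ls; mkdir -p pics; python3 - <<'E'
from workcell import env
import cv2
s=env.get_state(); print(s)
for n in ("side","top","wrist"):
    print(n,env.calibration(n))
    im=env.read_camera(n); cv2.imwrite(f"pics/{n}0.png",im[:,:,::-1])
E
```

```text
pics
{'clock': 0.0, 'joint_pos': array([1.10340911e+00, 3.13983066e-01, 4.49771186e-02, 1.30357773e+00,
       3.13484952e-06, 1.43120377e+00]), 'qvel': array([ 3.10065429e-04, -4.66190718e-05,  1.70708042e-03, -3.52874366e-04,
        5.73658955e-04, -1.61806410e-03]), 'tau': array([ 3.20195822e-04, -4.80626285e+01,  2.98532814e+01,  1.93660503e-02,
       -2.32740840e-04, -6.23773715e-06]), 'tcp_pos': array([0.18490038, 0.54392991, 0.23041796]), 'orientation': array([ 4.12804415e-04,  8.13005182e-01,  5.82255764e-01, -7.92624437e-04]), 'wrist_force': array([-0.06566009,  0.41693807,  0.0647949 ]), 'ft_torque': array([ 0.01562447, -0.0001631 , -0.03452041]), 'finger_gap': 0.0855693435129057}
side {'fx': 354.63289322894695, 'fy': 354.63289322894695, 'cx': 253.55285085958872, 'cy': 197.17294116790282, 'rvec': array([ 2.23337283,  0.91131335, -0.34489273]), 'tvec': array([-0.37681926, -0.19210125,  1.19254707])}
top {'fx': 454.8786019983102, 'fy': 454.8786019983102, 'cx': 251.58884977574428, 'cy': 197.62461976341484, 'rvec': array([ 2.11729781, -2.14891531,  0.17770724]), 'tvec': array([0.04756752, 0.53046203, 1.08709162])}
wrist {'fx': 317.7993641287949, 'fy': 317.7993641287949, 'cx': 260.1016035915695, 'cy': 189.1513797891683, 'hand_eye': array([[ 9.99999156e-01, -1.29575271e-03, -9.04372233e-05,
         1.58416814e-04],
       [ 1.26973165e-03,  9.60493378e-01,  2.78299945e-01,
        -6.97427120e-02],
       [-2.73743554e-04, -2.78299825e-01,  9.60494213e-01,
        -1.43086697e-01],
       [ 0.00000000e+00,  0.00000000e+00,  0.00000000e+00,
         1.00000000e+00]])}
```

View pics/side0.png

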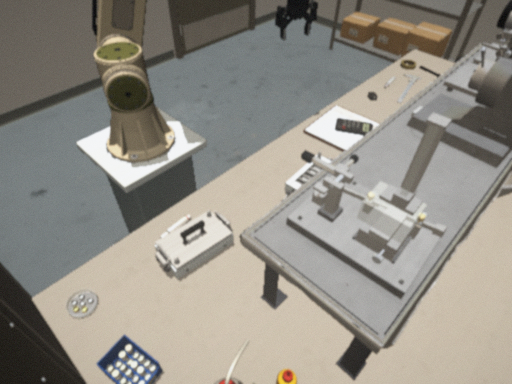

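View pics/top0.png

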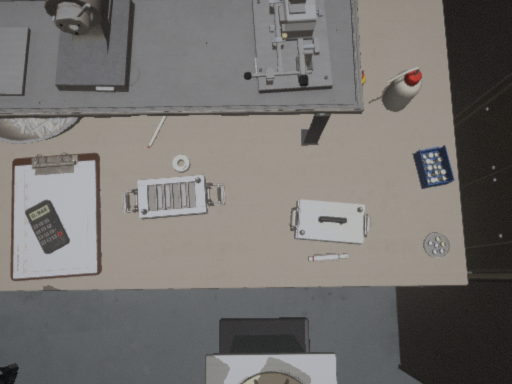

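View pics/wrist0.png

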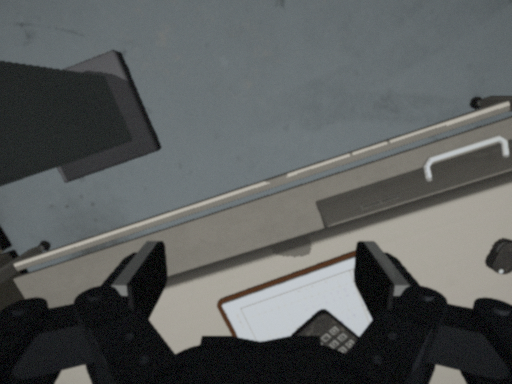

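Side view: closed carrier A with its black handle at about (195,232). Top view: A at about (330,220) with the handle at (332,219), open carrier B at about (172,197), the ring at (181,163) and the plug gauge at (328,257). I'll zoom in and measure next.

```bash
cat > h.py <<'E'
import numpy as np, cv2
from scipy.spatial.transform import Rotation as R
from workcell import env
def cam(n,state=None):
    c=env.calibration(n); K=np.array([[c['fx'],0,c['cx']],[0,c['fy'],c['cy']],[0,0,1]])
    if n!='wrist':
        Rw=R.from_rotvec(c['rvec']).as_matrix(); t=np.array(c['tvec'])
    else:
        q=np.roll(state['orientation'],-1); T=np.eye(4); T[:3,:3]=R.from_quat(q).as_matrix(); T[:3,3]=state['tcp_pos']
        M=np.linalg.inv(T@c['hand_eye']); Rw=M[:3,:3]; t=M[:3,3]
    return K,Rw,t
def ray(cm,uv):
    K,Rw,t=cm; d=Rw.T@np.linalg.solve(K,[uv[0],uv[1],1]); return -Rw.T@t, d/np.linalg.norm(d)
def onz(cm,uv,z):
    o,d=ray(cm,uv); return o+d*(z-o[2])/d[2]
def proj(cm,p):
    K,Rw,t=cm; q=K@(Rw@np.asarray(p)+t); return q[:2]/q[2]
def tri(a,ua,b,ub):
    o1,d1=ray(a,ua); o2,d2=ray(b,ub)
    A=np.stack([d1,-d2],1); s=np.linalg.lstsq(A,o2-o1,rcond=None)[0]
    p,q=o1+s[0]*d1,o2+s[1]*d2; return (p+q)/2, np.linalg.norm(p-q)
E
python3 - <<'E'
import cv2
a=cv2.imread('pics/top0.png')
cv2.imwrite('pics/topA.png',cv2.resize(a[180:270,280:385],None,fx=7,fy=6.5,interpolation=cv2.INTER_CUBIC))
cv2.imwrite('pics/topB.png',cv2.resize(a[150:230,118:232],None,fx=7,fy=7,interpolation=cv2.INTER_CUBIC))
E
```

```text
(no output)
```

View pics/topA.png

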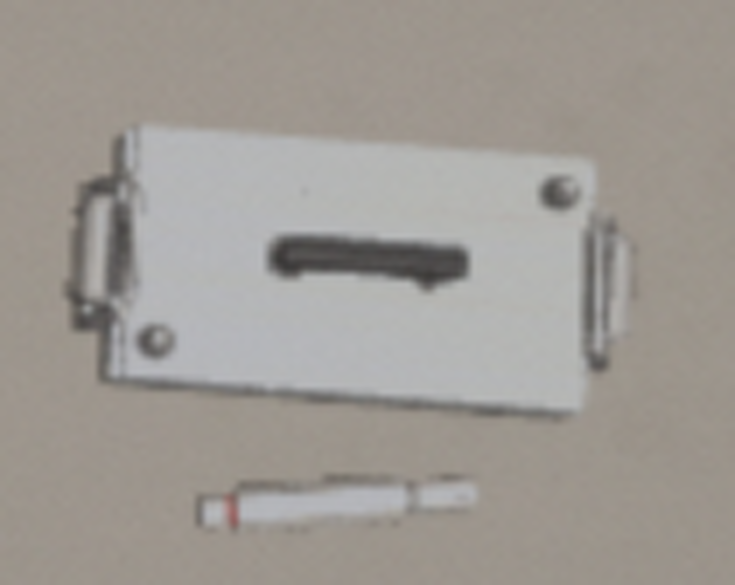

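View pics/topB.png

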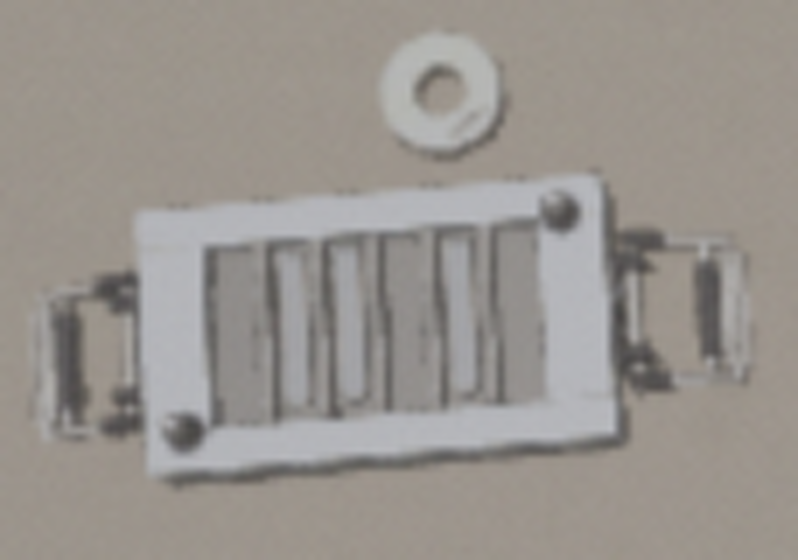

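Crop A: pins at (156,341) and (560,192), handle bar centre at about (368,257), clips on at both ends. Crop B: pins at (183,431) and (559,210), clips hanging open. Now I'll refine these pin centres with masks and check them against the stated geometry.

```bash
python3 - <<'E'
from h import *
t=cam('top'); im=cv2.imread('pics/top0.png'); g=cv2.cvtColor(im,cv2.COLOR_BGR2GRAY).astype(float)
def full(U,x0,y0,sx,sy): return np.array([(U[0]+.5)/sx-.5+x0,(U[1]+.5)/sy-.5+y0])
def cen(c,th=165,r=4):
    x,y=np.round(c).astype(int); w=g[y-r:y+r+1,x-r:x+r+1]; m=np.clip(th-w,0,None); yy,xx=np.mgrid[y-r:y+r+1,x-r:x+r+1]
    return np.array([(m*xx).sum(),(m*yy).sum()])/m.sum()
for nm,P1,P2,pr in (('A',(156,341),(560,192),(280,180,7,6.5)),('B',(183,431),(559,210),(118,150,7,7))):
    a,b=full(P1,*pr),full(P2,*pr)
    for lab,(u,v) in (('hand',(a,b)),('mask',(cen(a),cen(b)))):
        p,q=onz(t,u,.060),onz(t,v,.060); d=p-q
        yaw=np.arctan2(d[1],d[0])-np.arctan2(138,-68)
        print(nm,lab,u.round(1),v.round(1),p.round(4),q.round(4),'mid',((p+q)/2).round(4),'dist',np.linalg.norm(d).round(4),'exp .1538 yawdeg',np.degrees(yaw).round(2))
h=full((368,257),280,180,7,6.5); print('handle z.086',onz(t,h,.086))
m=((g<100)).astype(np.uint8)[205:232,312:355]; n,l,s,c=cv2.connectedComponentsWithStats(m); i=1+s[1:,4].argmax(); cc=c[i]+[312,205]
ys,xs=np.nonzero(l==i); r=cv2.minAreaRect(np.stack([xs,ys],1).astype(np.float32)); print(cc,s[i],r,onz(t,cc,.079))
E
```

```text
A hand [301.9 232. ] [359.6 209.1] [ 0.4421 -0.0808  0.06  ] [ 0.4961 -0.2235  0.06  ] mid [ 0.4691 -0.1522  0.06  ] dist 0.1526 exp .1538 yawdeg -5.53
A mask [301.4 232.2] [359.2 209.6] [ 0.4417 -0.0796  0.06  ] [ 0.495  -0.2226  0.06  ] mid [ 0.4684 -0.1511  0.06  ] dist 0.1526 exp .1538 yawdeg -5.78
B hand [143.7 211.1] [197.4 179.6] [0.499  0.3037 0.06  ] [0.5758 0.1729 0.06  ] mid [0.5374 0.2383 0.06  ] dist 0.1517 exp .1538 yawdeg 4.17
B mask [144.6 211.1] [197.  180.6] [0.499  0.3015 0.06  ] [0.5733 0.1738 0.06  ] mid [0.5362 0.2376 0.06  ] dist 0.1477 exp .1538 yawdeg 3.95
handle z.086 [ 0.46945062 -0.15090381  0.086     ]
[332.26515152 219.46212121] [  7  12  28   7 132] ((20.442623138427734, 14.631147384643555), (27.070188522338867, 5.341609001159668), 5.19442892074585) [ 0.46944189 -0.15239891  0.079     ]
```

A sits at about (0.469, -0.152), yaw about -5.5°. B sits at about (0.537, 0.238), yaw about +4°. Pin spacing fits. I'll turn the tool so its x runs across plate A, then move over A for a wrist view.

```bash
python3 -m inch '[[0,0,1,0,0,0,0],[0,0,1,0,0,0,0],[0,0,1,0,0,0,0],[0,0,1,0,0,0,0],[0,0,1,0,0,0,0],[0,0,1,0,0,0,0],[0,0,1,0,0,0,0],[0,0,1,0,0,0,0],[0,0,1,0,0,0,0],[0,0,0.6,0,0,0,0],[0,0,0,0,0,0,0]]' 40; python3 -m inch '[[0,0,0,0.39,0.78,-0.02,0],[0,0,0,0.39,0.78,-0.02,0],[0,0,0,0.39,0.78,-0.02,0],[0,0,0,0.39,0.78,-0.02,0],[0,0,0,0.39,0.78,-0.02,0],[0,0,0,0.39,0.78,-0.02,0],[0,0,0,0.39,0.78,-0.02,0],[0,0,0,0.39,0.78,-0.02,0],[0,0,0,0.39,0.78,-0.02,0]]'
```

```text
clock: 1.25
tcp_pos: [0.1851, 0.5442, 0.231]
orientation: [0.0, 0.999, -0.049, -0.0]
wrist_force: [0.6, 0.7, -0.7]
finger_gap: 0.0853
clock: 2.15
tcp_pos: [0.3258, 0.1764, 0.2405]
orientation: [-0.0, 0.999, -0.047, 0.0]
wrist_force: [1.8, 0.5, -0.3]
finger_gap: 0.0851
```

```bash
python3 -m inch '[[0,0,0,0.39,0.78,-0.02,0],[0,0,0,0.39,0.78,-0.02,0],[0,0,0,0.39,0.78,-0.02,0],[0,0,0,0.39,0.78,-0.02,0],[0,0,0,0.39,0.78,-0.02,0],[0,0,0,0.39,0.78,-0.02,0],[0,0,0,0.39,0.78,-0.02,0],[0,0,0,0.39,0.78,-0.02,0],[0,0,0,0.39,0.78,-0.02,0],[0,0,0,0,0,0,0],[0,0,0,0,0,0,0]]'
python3 - <<'E'
from h import *
import pickle
s=env.get_state(); im=env.read_camera('wrist'); cv2.imwrite('pics/wA1.png',im[:,:,::-1]); pickle.dump(s,open('sA1.pkl','wb')); print(s['tcp_pos'])
E
```

```text
clock: 3.25
tcp_pos: [0.4659, -0.189, 0.2486]
orientation: [-0.001, 0.999, -0.049, -0.001]
wrist_force: [-0.9, 0.3, -0.3]
finger_gap: 0.0855
[ 0.46588727 -0.18901426  0.24858416]
```

View pics/wA1.png

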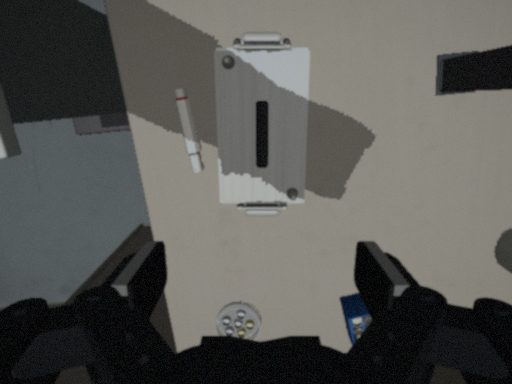

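Wrist view: the plate is in full view, with pins at (228,62) and (292,193), the handle bar at (262,134) and tabs at (264,38) and (263,212). I need a second wrist position to triangulate heights.

```bash
python3 -m inch '[[0,0,0,0.6,-0.4,0.5,0],[0,0,0,0.6,-0.4,0.5,0],[0,0,0,0,0,0,0],[0,0,0,0,0,0,0]]'
python3 - <<'E'
from h import *
import pickle
s=env.get_state(); im=env.read_camera('wrist'); cv2.imwrite('pics/wA2.png',im[:,:,::-1]); pickle.dump(s,open('sA2.pkl','wb')); print(s['tcp_pos'])
a=cv2.imread('pics/wA1.png')[20:225,165:325]; b=cv2.imread('pics/wA2.png')
cv2.imwrite('pics/wA1z.png',cv2.resize(a,None,fx=2.9,fy=2.9,interpolation=cv2.INTER_CUBIC))
E
```

```text
clock: 3.7
tcp_pos: [0.5291, -0.1522, 0.1987]
orientation: [-0.0, 0.999, -0.047, -0.001]
wrist_force: [-0.0, -1.2, 0.7]
finger_gap: 0.0853
[ 0.52905942 -0.15224976  0.19873284]
```

View pics/wA2.png

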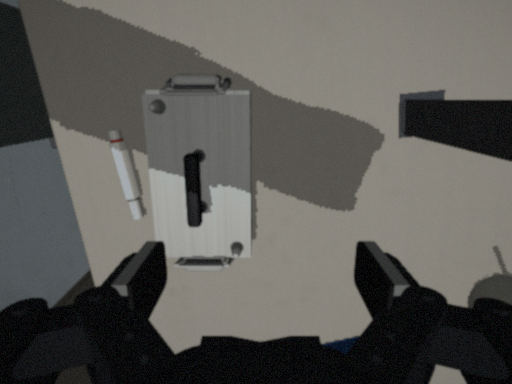

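View pics/wA1z.png

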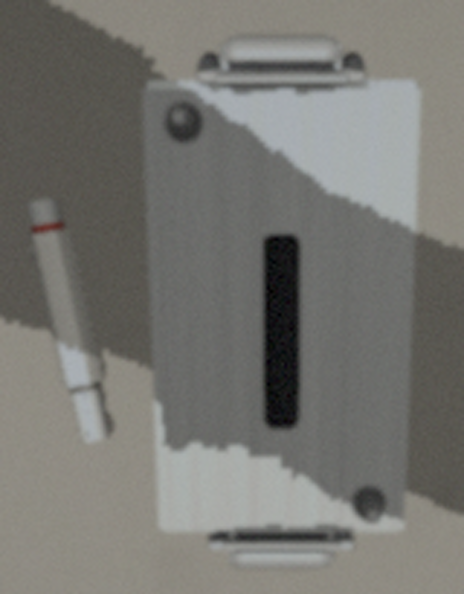

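```bash
python3 - <<'E'
from h import *
b=cv2.imread('pics/wA2.png')[60:280,120:270]
cv2.imwrite('pics/wA2z.png',cv2.resize(b,None,fx=2.7,fy=2.7,interpolation=cv2.INTER_CUBIC))
E
```

```text
(no output)
```

View pics/wA2z.png

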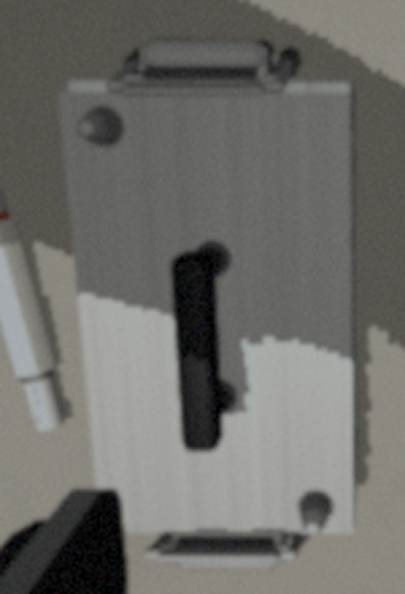

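```bash
python3 - <<'E'
from h import *
import pickle
c1=cam('wrist',pickle.load(open('sA1.pkl','rb'))); c2=cam('wrist',pickle.load(open('sA2.pkl','rb')))
f=lambda U,s,x,y:np.array([(U[0]+.5)/s-.5+x,(U[1]+.5)/s-.5+y])
tp=cam('top')
pts={'pin1':((182,117),(90,127)),'pin2':((370,505),(317,515)),'bar':((281,331),(196,351)),'barN':((281,236),(193,255)),'barS':((281,427),(202,447)),
'plTL':((147,82),(62,92)),'plBR':((404,531),(352,531)),'tab1':((282,48),(203,58)),'tab2':((281,558),(215,560))}
r={}
for k,(a,b) in pts.items():
    p,e=tri(c1,f(a,2.9,165,20),c2,f(b,2.7,120,60)); r[k]=p; print(k,p.round(4),'gap',round(e,4))
d=r['pin1']-r['pin2']; print(np.linalg.norm(d),((r['pin1']+r['pin2'])/2).round(4),np.degrees(np.arctan2(d[1],d[0])-np.arctan2(138,-68)))
d=r['barN']-r['barS'];print(np.linalg.norm(d),np.degrees(np.arctan2(d[1],d[0]))-90)
for k in('pin1','pin2'):
    for c,u,s in((c1,pts[k][0],(2.9,165,20)),(c2,pts[k][1],(2.7,120,60))): print(k,onz(c,f(u,*s),.066).round(4))
E
```

```text
pin1 [ 0.4457 -0.0813  0.0649] gap 0.0004
pin2 [ 0.4993 -0.2249  0.0551] gap 0.0014
bar [ 0.4714 -0.1525  0.0804] gap 0.0006
barN [ 0.4745 -0.1222  0.0779] gap 0.0002
barS [ 0.4682 -0.1853  0.08  ] gap 0.0005
plTL [ 0.4348 -0.0688  0.0541] gap 0.0014
plBR [ 0.5115 -0.2385  0.0462] gap 0.0016
tab1 [ 0.4813 -0.0627  0.0531] gap 0.0015
tab2 [ 0.462  -0.2387  0.0609] gap 0.0036
0.153589634084441 [ 0.4725 -0.1531  0.06  ] -5.773982443007596
0.0634091088188304 -5.709029511309808
pin1 [ 0.4459 -0.0816  0.066 ]
pin1 [ 0.446  -0.0811  0.066 ]
pin2 [ 0.498  -0.2209  0.066 ]
pin2 [ 0.5011 -0.22    0.066 ]
```

Two-view results agree: plate centre about (0.472, -0.152), yaw -5.7°, bar height about 0.08, pin spacing 153.6 mm (expected 153.8). Next I'll shut the fingers and go to a point between the handle and tab 1.

```bash
python3 -m inch '[[0,0,0,-0.57,-0.51,0,1],[0,0,0,-0.57,-0.51,0,1],[0,0,0,0,0,0.45,1],[0,0,0,0,0,0.45,1],[0,0,0,0,0,0.45,1],[0,0,0,0,0,0.43,1],[0,0,0,0,0,0,1],[0,0,0,0,0,0,1]]'
python3 - <<'E'
from h import *
s=env.get_state(); im=env.read_camera('wrist'); cv2.imwrite('pics/wA3.png',im[:,:,::-1]); print(s['tcp_pos'])
C=np.array([.4718,-.152]);ey=np.array([.098,.995]);ex=np.array([.995,-.098]); d=s['tcp_pos'][:2]-C; print(d@ex,d@ey)
E
```

```text
clock: 4.55
tcp_pos: [0.4778, -0.0983, 0.1116]
orientation: [0.0, 0.999, -0.049, 0.0]
wrist_force: [0.2, 0.1, 1.1]
finger_gap: 0.0001
[ 0.47781986 -0.09830909  0.11155427]
0.0007280479008616378 0.054012397248256745
```

View pics/wA3.png

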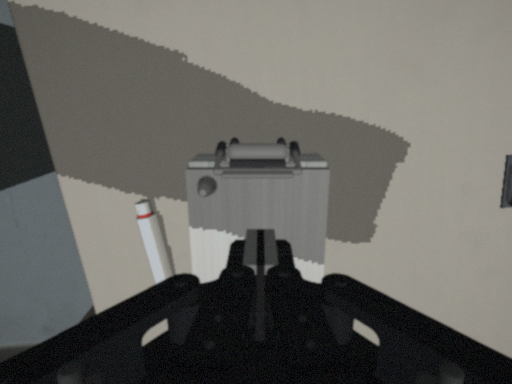

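The wrist view shows the shut fingertips at (260,232), in line with the tab at (257,152), with a clear gap. I'll go down and then push outward.

```bash
python3 -m inch '[[0,0,0,0,-0.04,0.37,1],[0,0,0,0,0,0.37,1],[0,0,0,0,0,0.36,1],[0,0,0,0,0,0,1]]'; python3 -m inch '[[0,0,0,0,-0.2,0,1],[0,0,0,0,-0.2,0,1],[0,0,0,0,-0.2,0,1]]';  python3 -m inch '[[0,0,0,0,-0.2,0,1],[0,0,0,0,-0.2,0,1],[0,0,0,0,0,0,1]]'
python3 - <<'E'
from h import *
s=env.get_state(); im=env.read_camera('wrist'); cv2.imwrite('pics/wA4.png',im[:,:,::-1])
C=np.array([.4718,-.152]);ey=np.array([.098,.995]);ex=np.array([.995,-.098]); d=s['tcp_pos'][:2]-C; print(d@ex,d@ey)
E
```

```text
clock: 5.0
tcp_pos: [0.4776, -0.096, 0.055]
orientation: [-0.0, 0.999, -0.049, -0.001]
wrist_force: [0.4, 0.8, -0.0]
finger_gap: -0.0001
clock: 5.3
tcp_pos: [0.4827, -0.0659, 0.0571]
orientation: [0.0, 0.999, -0.049, 0.002]
wrist_force: [0.7, 0.6, 0.4]
finger_gap: -0.0003
clock: 5.6
tcp_pos: [0.483, -0.0447, 0.0554]
orientation: [-0.0, 0.999, -0.048, -0.0]
wrist_force: [0.1, 0.6, 0.1]
finger_gap: 0.0
0.0006682102550249792 0.1078795109208511
```

View pics/wA4.png

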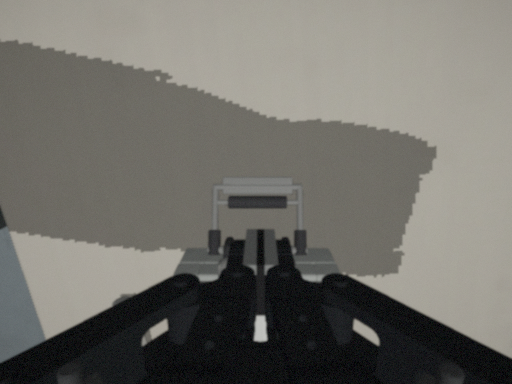

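Clip 1 has flipped and now hangs outward, with its tab at (258,185). Next, over the handle to the other end.

```bash
python3 -m inch '[[0,0,0,0,0.1,-0.7,1],[0,0,0,0,0,-0.7,1],[0,0,0,0,0.8,0,1],[0,0,0,0,0.8,0,1],[0,0,0,0,0.8,0,1],[0,0,0,0,0.75,0,1],[0,0,0,0,0,0,1],[0,0,0,0,0,0,1]]'
python3 - <<'E'
from h import *
s=env.get_state(); im=env.read_camera('wrist'); cv2.imwrite('pics/wA5.png',im[:,:,::-1])
C=np.array([.4718,-.152]);ey=np.array([.098,.995]);ex=np.array([.995,-.098]); d=s['tcp_pos'][:2]-C; print(d@ex,d@ey,s['tcp_pos'])
E
```

```text
clock: 6.45
tcp_pos: [0.4668, -0.2088, 0.125]
orientation: [-0.0, 0.999, -0.05, -0.0]
wrist_force: [-0.7, -0.5, 0.4]
finger_gap: 0.0001
0.0006101334282601649 -0.056976807888005236 [ 0.46682151 -0.20877278  0.12495348]
```

View pics/wA5.png

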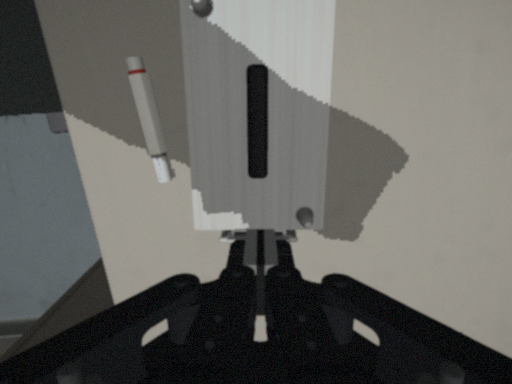

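The fingers are between the handle end (row 178) and tab 2 (row 238). I'll go down and push outward.

```bash
python3 -m inch '[[0,0,0,0,0,0.46,1],[0,0,0,0,0,0.46,1],[0,0,0,0,0,0.46,1],[0,0,0,0,0,0,1]]'; python3 -m inch '[[0,0,0,0,0.2,0,1],[0,0,0,0,0.2,0,1],[0,0,0,0,0.2,0,1]]';  python3 -m inch '[[0,0,0,0,0.2,0,1],[0,0,0,0,0.25,0,1],[0,0,0,0,0,0,1]]'
python3 -m inch '[[0,0,0,0,0,-0.7,1],[0,0,0,0,0,-0.7,1],[0,0,0,0,0.2,-0.7,0.6],[0,0,0,0,0.2,-0.7,0.6],[0,0,0,0,0,0,0.6],[0,0,0,0,0,0,0.6]]'
python3 - <<'E'
from h import *
s=env.get_state(); im=env.read_camera('wrist'); cv2.imwrite('pics/wA6.png',im[:,:,::-1])
im=env.read_camera('top'); cv2.imwrite('pics/top6.png',im[:,:,::-1])
im=env.read_camera('side'); cv2.imwrite('pics/side6z.png',cv2.resize(im[200:290,140:250,::-1],None,fx=6,fy=6,interpolation=cv2.INTER_CUBIC))
C=np.array([.4718,-.152]);ey=np.array([.098,.995]);ex=np.array([.995,-.098]); d=s['tcp_pos'][:2]-C; print(d@ex,d@ey,s['tcp_pos'],s['finger_gap'])
E
```

```text
clock: 6.9
tcp_pos: [0.4651, -0.2051, 0.0535]
orientation: [-0.002, 0.999, -0.048, -0.003]
wrist_force: [-0.7, 0.5, 0.2]
finger_gap: 0.0002
clock: 7.2
tcp_pos: [0.4652, -0.2387, 0.0578]
orientation: [0.0, 0.999, -0.048, 0.001]
wrist_force: [-0.4, -0.5, -0.1]
finger_gap: -0.0001
clock: 7.5
tcp_pos: [0.4626, -0.2629, 0.0568]
orientation: [0.001, 0.999, -0.05, 0.001]
wrist_force: [0.4, 0.1, -0.6]
finger_gap: 0.0001
clock: 8.1
tcp_pos: [0.4606, -0.2809, 0.197]
orientation: [0.001, 0.999, -0.049, 0.001]
wrist_force: [0.9, 0.2, -0.6]
finger_gap: 0.0341
0.0014627853153474837 -0.12936001942519992 [ 0.46057402 -0.2809044   0.19702876] 0.03414312736647697
```

View pics/wA6.png

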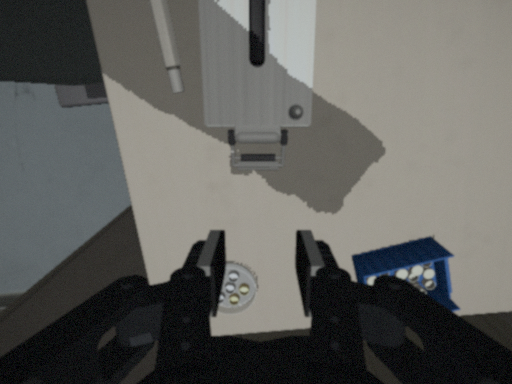

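View pics/side6z.png

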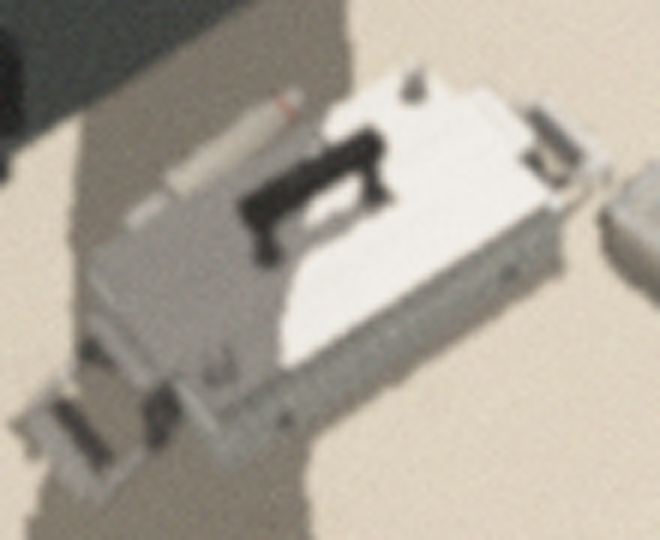

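Both clips hang open: in the side crop they are at (60,440) and (560,150), and in the wrist view clip 2's tab is at (258,160). The plate is still seated. Now over to the handle.

```bash
python3 -m inch '[[0,0,0,-0.01,-0.86,0,0.6],[0,0,0,-0.01,-0.86,0,0.6],[0,0,0,-0.01,-0.86,0,0.6],[0,0,0,0,0,0.5,0.6],[0,0,0,0,0,0.5,0.6],[0,0,0,0,0,0.5,0.6],[0,0,0,0,0,0.5,0.6],[0,0,0,0,0,0,0.6],[0,0,0,0,0,0,0.6]]'
python3 - <<'E'
from h import *
s=env.get_state(); im=env.read_camera('wrist'); cv2.imwrite('pics/wA7.png',im[:,:,::-1])
im=env.read_camera('side'); cv2.imwrite('pics/side7z.png',cv2.resize(im[180:290,130:260,::-1],None,fx=5,fy=5,interpolation=cv2.INTER_CUBIC))
C=np.array([.4718,-.152]);ey=np.array([.098,.995]);ex=np.array([.995,-.098]); d=s['tcp_pos'][:2]-C; print(d@ex,d@ey,s['tcp_pos'],s['finger_gap'])
c=cam('wrist',s)
for p in ((*C,.086),(*(C+.032*ey),.086)): print(proj(c,p))
E
```

```text
clock: 9.15
tcp_pos: [0.4703, -0.151, 0.0955]
orientation: [-0.001, 0.999, -0.049, -0.001]
wrist_force: [0.2, -0.1, 0.7]
finger_gap: 0.0342
-0.001574585482301326 0.0008267182849518499 [ 0.47031375 -0.15102274  0.09551651] 0.034206592872847684
[261.72248786 239.08015204]
[261.79872778 179.84861538]
```

View pics/wA7.png

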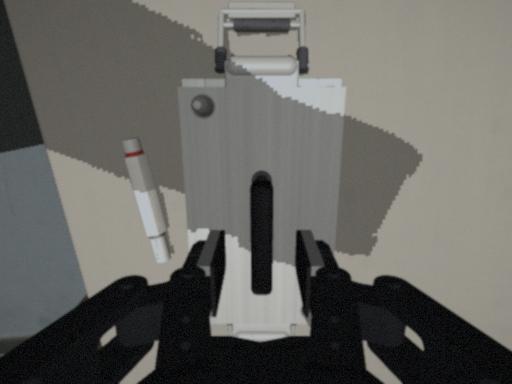

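View pics/side7z.png

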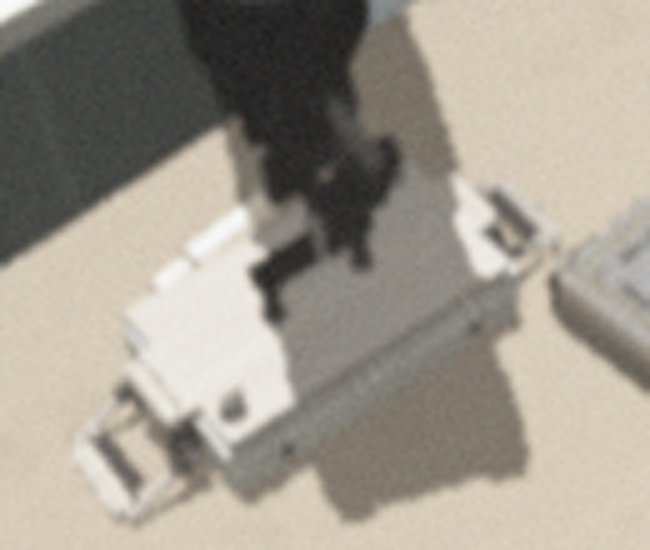

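The bar at column 261 is centred between the fingers. I'll lower to bar height and grip.

```bash
python3 -m inch '[[0,0,0,0.03,0.01,0.36,0.6],[0,0,0,0,0,0.34,0.6],[0,0,0,0,0,0,0.6],[0,0,0,0,0,0,1],[0,0,0,0,0,0,1],[0,0,0,0,0,0,1],[0,0,0,0,0,0,1],[0,0,0,0,0,0,1],[0,0,0,0,0,0,1]]' 60
python3 - <<'E'
from h import *
s=env.get_state(); print(s['joint_pos'].round(3))
C=np.array([.4718,-.152]);ey=np.array([.098,.995]);ex=np.array([.995,-.098]); d=s['tcp_pos'][:2]-C; print(d@ex,d@ey,s['tcp_pos'],s['finger_gap'],s['wrist_force'],s['orientation'])
im=env.read_camera('wrist'); cv2.imwrite('pics/wA8.png',im[:,:,::-1])
E
```

```text
clock: 10.15
tcp_pos: [0.4716, -0.1522, 0.0626]
orientation: [0.0, 0.999, -0.049, -0.001]
wrist_force: [-6.0, 1.0, 3.8]
finger_gap: 0.0105
[-4.740e-01  2.830e-01 -4.350e-01  8.540e-01 -1.000e-03  1.195e+00]
-0.00020929361727042162 -0.00019159181386244496 [ 0.47157289 -0.15217019  0.06260013] 0.010466643280939075 [-6.01069081  1.03539369  3.82673176] [ 1.12699541e-04  9.98808663e-01 -4.87907241e-02 -8.41093351e-04]
```

View pics/wA8.png

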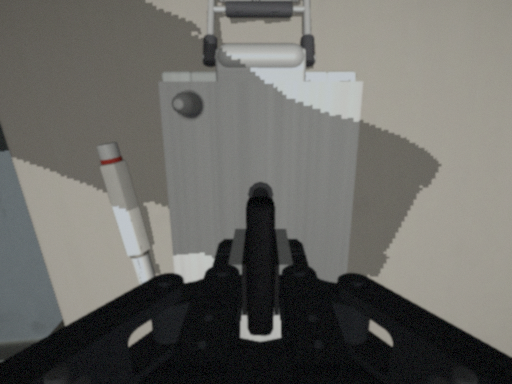

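The bar is gripped (gap 10.5 mm) and centred. Lifting slowly and straight up.

```bash
python3 -m inch '[[0,0,0,0,0,-0.1,1],[0,0,0,0,0,-0.15,1],[0,0,0,0,0,-0.2,1],[0,0,0,0,0,-0.2,1],[0,0,0,0,0,0,1]]' 80; python3 -m inch '[[0,0,0,0,0,-0.3,1],[0,0,0,0,0,-0.4,1],[0,0,0,0,0,-0.4,1],[0,0,0,0,0,-0.4,1],[0,0,0,0,0,-0.4,1],[0,0,0,0,0,0,1],[0,0,0,0,0,0,1]]'
python3 - <<'E'
from h import *
s=env.get_state(); im=env.read_camera('wrist'); cv2.imwrite('pics/wL.png',im[:,:,::-1])
im=env.read_camera('side'); cv2.imwrite('pics/sideL.png',cv2.resize(im[170:290,130:260,::-1],None,fx=5,fy=5,interpolation=cv2.INTER_CUBIC))
print(s['tcp_pos'],s['finger_gap'],s['wrist_force'],s['orientation'],s['ft_torque'])
E
```

```text
clock: 10.7
tcp_pos: [0.4748, -0.1534, 0.0962]
orientation: [0.001, 0.999, -0.049, 0.002]
wrist_force: [0.3, -0.6, -4.1]
finger_gap: 0.0104
clock: 11.4
tcp_pos: [0.4731, -0.1525, 0.1887]
orientation: [0.0, 0.999, -0.049, 0.001]
wrist_force: [-0.3, 0.6, -4.1]
finger_gap: 0.0103
[ 0.47307615 -0.15254486  0.18868226] 0.010271629155271298 [-0.27856818  0.63522429 -4.05190099] [ 1.97875440e-04  9.98812958e-01 -4.87068997e-02  5.22939727e-04] [ 0.01003179  0.03598651 -0.03008919]
```

View pics/wL.png

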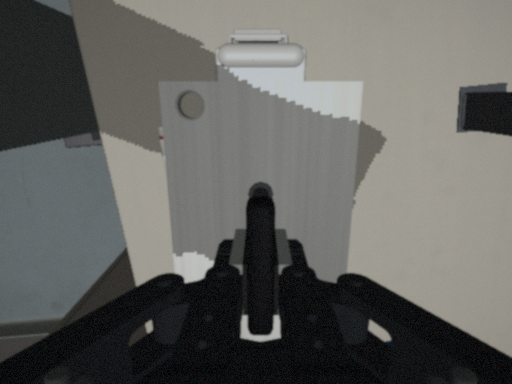

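View pics/sideL.png

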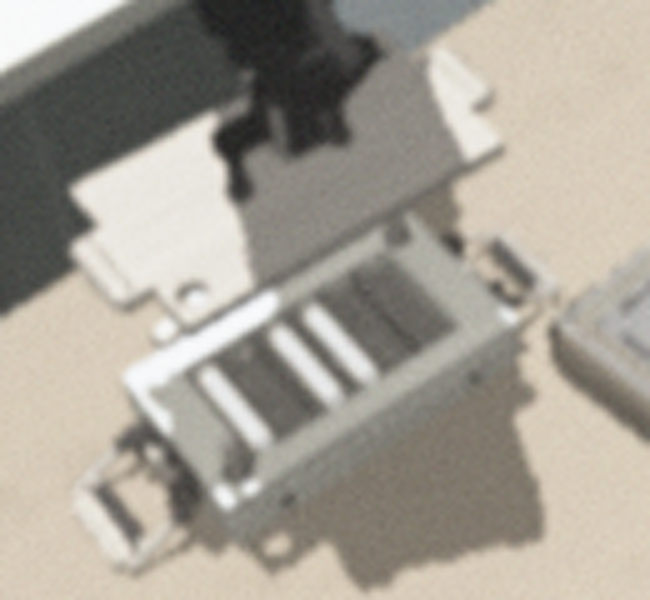

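The plate is up and level, the tubes are in place, and the wrist shows about 4 N of load. The hole shows at (192,104). I'll turn to B's yaw and carry the plate to the near side of B, so the wrist camera can see B beside it.

```bash
python3 -m inch '[[0,0,-0.3,0,0,0,1],[0,0,-0.6,0,0,0,1],[0,0,-0.3,0,0,0,1],[0,0,0,0,0,0,1]]'; python3 -m inch '[[0,0,0,-0.08,-0.3,0,1],[0,0,0,-0.08,-0.6,0,1],[0,0,0,-0.08,-0.8,0,1],[0,0,0,-0.08,-0.9,0,1],[0,0,0,-0.08,-0.9,0,1],[0,0,0,-0.08,-0.9,0,1],[0,0,0,-0.08,-0.9,0,1],[0,0,0,-0.08,-0.8,0,1],[0,0,0,-0.08,-0.6,0,1],[0,0,0,-0.08,-0.4,0,1],[0,0,0,-0.08,-0.2,0,1],[0,0,0,0,0,0,1]]'
python3 -m inch '[[0,0,0,0,0,0,1],[0,0,0,0,0,0,1]]'
python3 - <<'E'
from h import *
import pickle
s=env.get_state(); im=env.read_camera('wrist'); cv2.imwrite('pics/wB1.png',im[:,:,::-1]);pickle.dump(s,open('sB1.pkl','wb'))
print(s['tcp_pos'],s['finger_gap'],s['wrist_force'],s['orientation'])
E
```

```text
clock: 11.9
tcp_pos: [0.4721, -0.152, 0.1874]
orientation: [-0.001, 0.999, 0.035, -0.001]
wrist_force: [0.0, -0.4, -3.9]
finger_gap: 0.0105
clock: 13.1
tcp_pos: [0.4019, 0.2095, 0.1884]
orientation: [0.0, 0.999, 0.036, -0.001]
wrist_force: [0.4, 0.0, -4.0]
finger_gap: 0.0106
clock: 13.3
tcp_pos: [0.4035, 0.2078, 0.1887]
orientation: [0.0, 0.999, 0.034, -0.0]
wrist_force: [0.2, -0.3, -3.7]
finger_gap: 0.0105
[0.40345609 0.20779384 0.1887229 ] 0.010517541705591356 [ 0.2310817  -0.33119632 -3.74847553] [ 1.38911906e-04  9.99412613e-01  3.42696712e-02 -1.19123561e-05]
```

View pics/wB1.png

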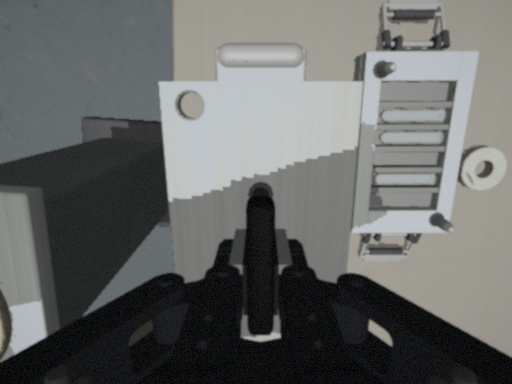

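Both of B's pins can be seen beside the plate: tips at about (391,69) and (447,226). One more view from a shifted place.

```bash
python3 -m inch '[[0,0,0,-0.2,0.25,0,1],[0,0,0,-0.3,0.4,0,1],[0,0,0,-0.2,0.25,0,1],[0,0,0,0,0,0,1],[0,0,0,0,0,0,1]]'
python3 - <<'E'
from h import *
import pickle
s=env.get_state(); im=env.read_camera('wrist'); cv2.imwrite('pics/wB2.png',im[:,:,::-1]);pickle.dump(s,open('sB2.pkl','wb'))
print(s['tcp_pos'],s['orientation'])
f=lambda a:cv2.resize(a,None,fx=6,fy=6,interpolation=cv2.INTER_CUBIC)
a=cv2.imread('pics/wB1.png'); b=im[:,:,::-1]
cv2.imwrite('pics/zB1.png',np.hstack([f(a[45:95,360:420]),f(a[200:250,405:465])]))
c=cam('wrist',s); o=[]
c1=cam('wrist',pickle.load(open('sB1.pkl','rb')))
for u in ((391,69),(447,226)):
    p=proj(c,onz(c1,u,.066)); x,y=p.astype(int); x0,y0=max(0,min(x-30,452)),max(0,y-25); print(p,x0,y0); o.append(f(b[y0:y0+50,x0:x0+60]))
cv2.imwrite('pics/zB2.png',np.hstack(o))
E
```

```text
clock: 13.85
tcp_pos: [0.3722, 0.161, 0.1891]
orientation: [-0.0, 0.999, 0.034, 0.001]
wrist_force: [0.4, 0.6, -3.5]
finger_gap: 0.0103
[0.37216194 0.16099946 0.1891355 ] [-3.82724072e-04  9.99416983e-01  3.41325132e-02  7.20954077e-04]
[442.99796847   5.74262326] 412 0
[494.44655275 177.86218226] 452 152
```

View pics/zB1.png

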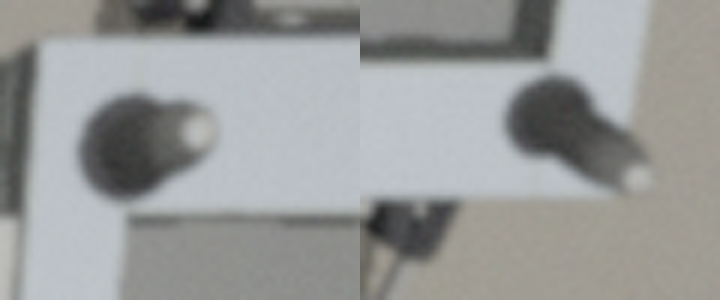

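View pics/zB2.png

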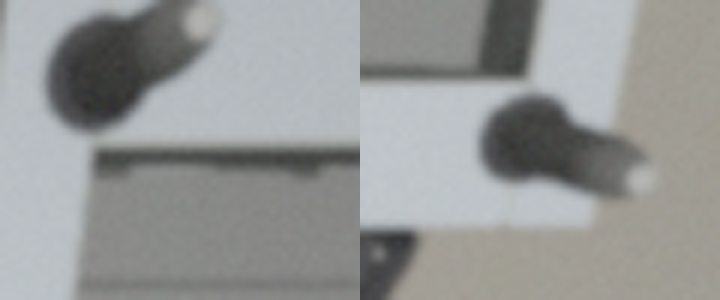

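```bash
python3 - <<'E'
from h import *
import pickle
s1,s2=[pickle.load(open(n,'rb')) for n in('sB1.pkl','sB2.pkl')]
c1,c2=cam('wrist',s1),cam('wrist',s2)
f=lambda U,x,y:np.array([(U[0]+.5)/6-.5+x,(U[1]+.5)/6-.5+y])
T={1:(f((197,130),360,45),f((200,22),412,0)),2:(f((276,178),405,200),f((280,180),452,152))}
Bs={1:(f((130,147),360,45),f((95,75),412,0)),2:(f((187,115),405,200),f((165,140),452,152))}
def rep(n,p,q):
    d=p-q; print(n,p.round(4),q.round(4),'mid',((p+q)/2).round(4),'len',np.linalg.norm(d[:2]).round(4),'yaw',np.degrees(np.arctan2(d[1],d[0])-np.arctan2(138,-68)).round(2))
(p,e1),(q,e2)=tri(c1,T[1][0],c2,T[1][1]),tri(c1,T[2][0],c2,T[2][1]); print(e1,e2); rep('tri',p,q)
for i,c in ((0,c1),(1,c2)):
    rep('tip z.066',onz(c,T[1][i],.066),onz(c,T[2][i],.066)); rep('base z.04',onz(c,Bs[1][i],.04),onz(c,Bs[2][i],.04))
# plate in hand: hole1 in picture B1, plate top z = tcp - .0226+.008
s=s1; x=R.from_quat(np.roll(s['orientation'],-1)).as_matrix()
for u in((192,104.5),): 
    p=onz(c1,u,s['tcp_pos'][2]-.0146); print('hole in tool',(x.T@(p-s['tcp_pos'])).round(4),'expect tool (-.034,-.069)')
# A wrist view base check
E
python3 - <<'E'
import cv2,numpy as np
f=lambda a:cv2.resize(a,None,fx=8,fy=8,interpolation=cv2.INTER_CUBIC)
a=cv2.imread('pics/wB1.png'); cv2.imwrite('pics/hole.png',f(a[75:135,150:250]))
E
```

```text
0.00043746640544744815 0.00022019317521320786
tri [0.5019 0.3083 0.0653] [0.5793 0.1751 0.0659] mid [0.5406 0.2417 0.0656] len 0.154 yaw 3.94
tip z.066 [0.5014 0.3083 0.066 ] [0.5791 0.1752 0.066 ] mid [0.5403 0.2418 0.066 ] len 0.1541 yaw 4.05
base z.04 [0.5022 0.3083 0.04  ] [0.5795 0.1752 0.04  ] mid [0.5409 0.2418 0.04  ] len 0.154 yaw 3.92
tip z.066 [0.5017 0.308  0.066 ] [0.5794 0.1751 0.066 ] mid [0.5405 0.2415 0.066 ] len 0.1539 yaw 4.06
base z.04 [0.5019 0.3081 0.04  ] [0.5801 0.1748 0.04  ] mid [0.541  0.2415 0.04  ] len 0.1545 yaw 4.19
hole in tool [-0.0318 -0.0671  0.0146] expect tool (-.034,-.069)
```

View pics/hole.png

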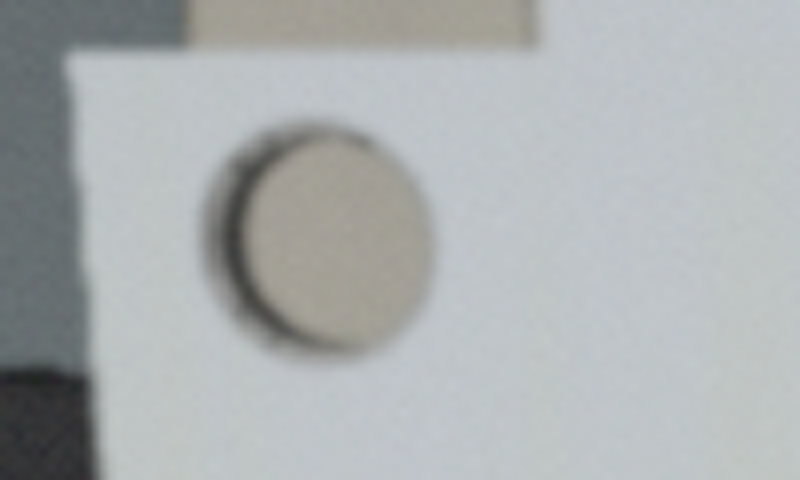

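B from the two wrist views: centre (0.5406, 0.2417), yaw 4.0°, tip height 0.0655, pin spacing 154.0 mm — all fit. The top camera's y differs by about 3 mm, so I trust the wrist. The in-hand hole centre is at (189.3,104.8), i.e. (-34,-67) mm in the tool frame, so the TCP target is about (0.5404, 0.2437). Moving over B.

```bash
python3 -m inch '[[0,0,0,0.3,-0.12,0,1],[0,0,0,0.7,-0.29,0,1],[0,0,0,0.9,-0.37,0,1],[0,0,0,0.9,-0.37,0,1],[0,0,0,0.5,-0.2,0,1],[0,0,0,0.17,-0.07,0,1],[0,0,0,0,0,0,1],[0,0,0,0,0,0,1]]'
python3 -m inch '[[0,0,0,0,0,0.3,1],[0,0,0,0,0,0.5,1],[0,0,0,0,0,0.3,1],[0,0,0,0,0,0.1,1],[0,0,0,0,0,0,1],[0,0,0,0,0,0,1]]'
python3 - <<'E'
from h import *
s=env.get_state(); im=env.read_camera('wrist'); cv2.imwrite('pics/wB3.png',im[:,:,::-1])
im2=env.read_camera('side'); cv2.imwrite('pics/sideB3.png',im2[:,:,::-1])
print(s['tcp_pos'],s['orientation'])
cv2.imwrite('pics/hole3.png',cv2.resize(im[75:135,150:250,::-1],None,fx=8,fy=8,interpolation=cv2.INTER_CUBIC))
m=R.from_quat(np.roll(s['orientation'],-1)).as_matrix()
d=m.T@(np.array([.5404,.2437,s['tcp_pos'][2]])-s['tcp_pos']); print('to go tool',d.round(4))
E
```

```text
clock: 14.7
tcp_pos: [0.5385, 0.2442, 0.1883]
orientation: [0.0, 0.999, 0.035, -0.001]
wrist_force: [-0.4, 0.0, -2.7]
finger_gap: 0.0102
clock: 15.3
tcp_pos: [0.5398, 0.2443, 0.13]
orientation: [-0.0, 0.999, 0.035, 0.001]
wrist_force: [0.1, 1.0, -3.5]
finger_gap: 0.0107
[0.53975851 0.24428919 0.130046  ] [-2.36599555e-04  9.99386883e-01  3.50036812e-02  7.38487444e-04]
to go tool [0.0006 0.0006 0.    ]
```

View pics/wB3.png

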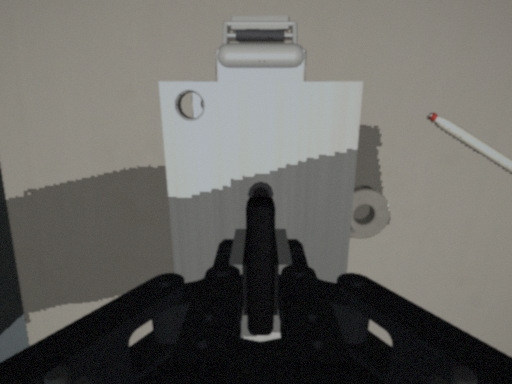

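View pics/hole3.png

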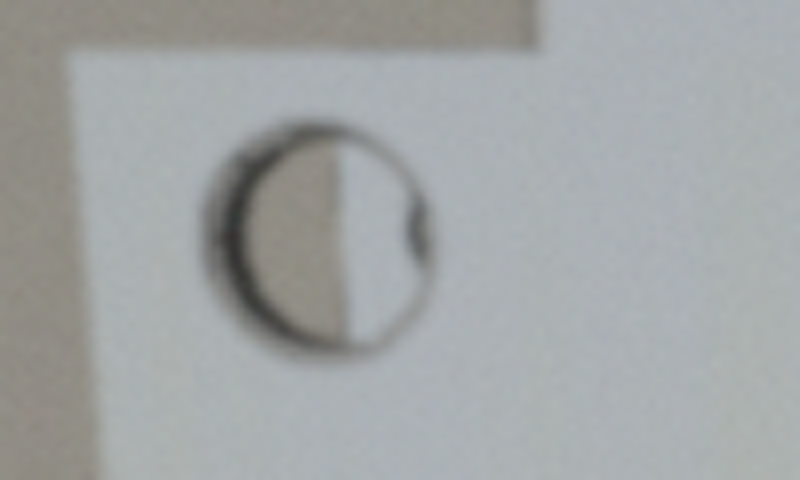

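View pics/sideB3.png

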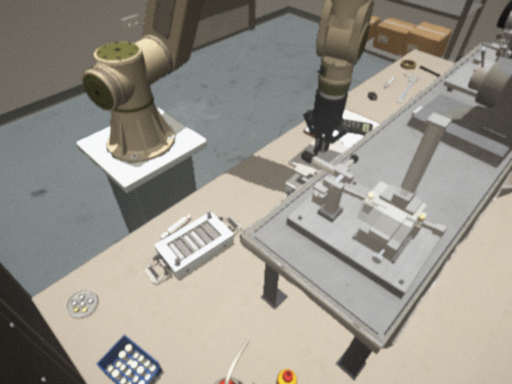

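The hole shows the bed edge, with the pin's dark spot just coming in at the right rim (420,232). I'll check that against what's expected before lowering.

```bash
python3 - <<'E'
from h import *
s=env.get_state(); c=cam('wrist',s)
for z in (.066,.055,.04):
    p=proj(c,(.5018,.3082,z)); print(z,p.round(1),'zoom',((p-[150,75]+.5)*8-.5).round(0))
for sg in ((.5018,.3082),):
    pass
m=R.from_quat(np.roll(s['orientation'],-1)).as_matrix()
d=m.T@(np.array([.5404,.2437,s['tcp_pos'][2]])-s['tcp_pos']); print('to go',d.round(4))
E
```

```text
0.066 [204.7 104.1] zoom [441. 237.]
0.055 [207.4 103.8] zoom [463. 234.]
0.04 [210.7 103.4] zoom [489. 231.]
to go [ 0.0001  0.0008 -0.    ]
```

The expected tip at zoom (441,237), with its left edge near 412, matches what is seen. Lowering to just above the pin tips and looking again.

```bash
python3 -m inch '[[0,0,0,0,0.01,0.25,1],[0,0,0,0,0,0.25,1],[0,0,0,0,0,0.15,1],[0,0,0,0,0,0,1],[0,0,0,0,0,0,1]]'
python3 - <<'E'
from h import *
s=env.get_state(); im=env.read_camera('wrist')
print(s['tcp_pos'],s['orientation'],s['wrist_force'])
cv2.imwrite('pics/hole4.png',cv2.resize(im[75:135,150:250,::-1],None,fx=8,fy=8,interpolation=cv2.INTER_CUBIC))
im2=env.read_camera('side'); cv2.imwrite('pics/sideB4.png',cv2.resize(im2[90:200,270:380,::-1],None,fx=5,fy=5,interpolation=cv2.INTER_CUBIC))
m=R.from_quat(np.roll(s['orientation'],-1)).as_matrix()
d=m.T@(np.array([.5404,.2437,s['tcp_pos'][2]])-s['tcp_pos']); print('to go',d.round(4))
c=cam('wrist',s)
p=proj(c,(.5018,.3082,.066));print(((p-[150,75]+.5)*8-.5).round(0))
E
```

```text
clock: 15.9
tcp_pos: [0.5393, 0.2437, 0.0957]
orientation: [0.0, 0.999, 0.035, -0.001]
wrist_force: [0.4, 0.1, -3.1]
finger_gap: 0.0101
[0.53928531 0.24368505 0.09568287] [ 1.26560360e-04  9.99385791e-01  3.50379010e-02 -6.07828029e-04] [ 0.43136681  0.06691315 -3.09390145]
to go [ 0.0011  0.0001 -0.    ]
[371. 236.]
```

View pics/hole4.png

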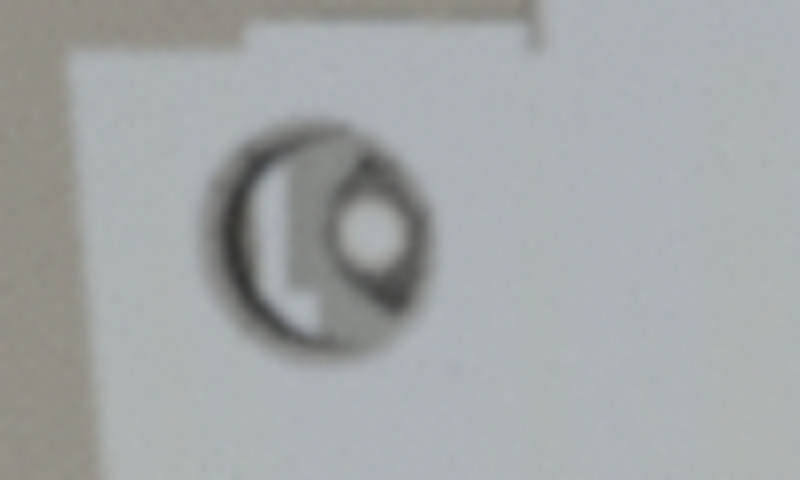

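View pics/sideB4.png

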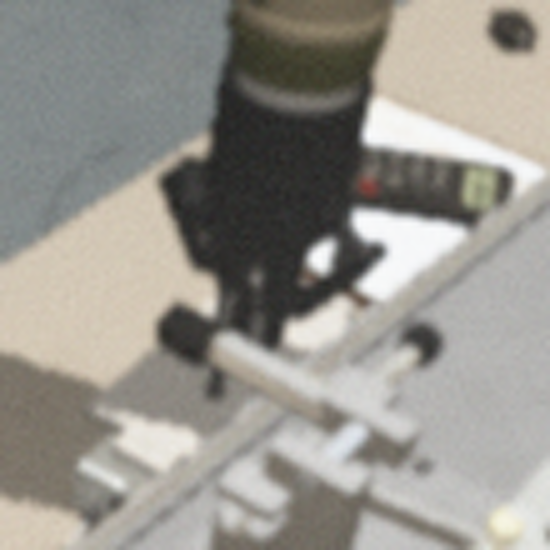

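The tip is at zoom (373,233), predicted (371,236). The hole sits about 1 mm short in +x. I'll correct that and lower gently onto the pins.

```bash
python3 -m inch '[[0,0,0,0.02,0,0,1],[0,0,0,0,0,0.1,1],[0,0,0,0,0,0.1,1],[0,0,0,0,0,0.08,1],[0,0,0,0,0,0,1],[0,0,0,0,0,0,1]]'
python3 - <<'E'
from h import *
s=env.get_state(); im=env.read_camera('wrist')
print(s['tcp_pos'],s['orientation'],s['wrist_force'],s['ft_torque'])
cv2.imwrite('pics/hole5.png',cv2.resize(im[75:135,150:250,::-1],None,fx=8,fy=8,interpolation=cv2.INTER_CUBIC))
m=R.from_quat(np.roll(s['orientation'],-1)).as_matrix()
d=m.T@(np.array([.5404,.2437,s['tcp_pos'][2]])-s['tcp_pos']); print('to go',d.round(4))
E
```

```text
clock: 16.6
tcp_pos: [0.5404, 0.2438, 0.082]
orientation: [0.0, 0.999, 0.035, -0.0]
wrist_force: [-0.4, 0.3, -3.5]
finger_gap: 0.0102
[0.54038388 0.24383413 0.08200739] [ 3.56409784e-05  9.99384750e-01  3.50717092e-02 -3.08358468e-04] [-0.40791462  0.31690852 -3.49618516] [-5.45996028e-02 -1.27814316e-02 -6.90421831e-06]
to go [0.     0.0001 0.    ]
```

View pics/hole5.png

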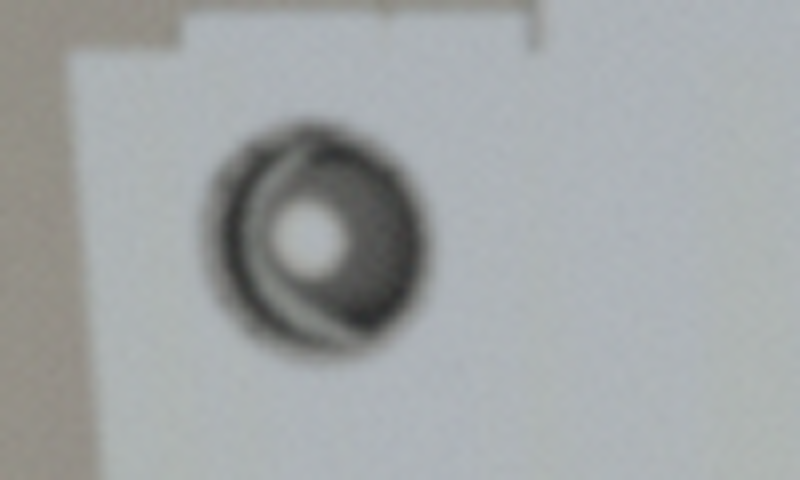

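The tip at (311,240) is centred in the hole (318,242) to about 0.5 mm, with no contact force. Lowering the rest of the way.

```bash
python3 -m inch '[[0,0,0,0,0,0.08,1],[0,0,0,0,0,0.08,1],[0,0,0,0,0,0.08,1],[0,0,0,0,0,0.06,1],[0,0,0,0,0,0.05,1],[0,0,0,0,0,0,1],[0,0,0,0,0,0,1]]'
python3 -c "
from workcell import env
s=env.get_state();print(s['tcp_pos'],s['wrist_force'],s['ft_torque'])"
```

```text
clock: 17.35
tcp_pos: [0.5407, 0.2439, 0.0648]
orientation: [-0.0, 0.999, 0.035, 0.0]
wrist_force: [-0.3, 0.4, -3.1]
finger_gap: 0.0102
[0.54068955 0.24391489 0.06478392] [-0.33468323  0.37886563 -3.09364176] [0.0126862  0.00216455 0.01429941]
```

```bash
python3 -m inch '[[0,0,0,0,0,0.03,1],[0,0,0,0,0,0.02,1],[0,0,0,0,0,0,1],[0,0,0,0,0,0,1]]'
python3 -m inch '[[0,0,0,0,0,0.02,1],[0,0,0,0,0,0,1],[0,0,0,0,0,0,1]]'
python3 - <<'E'
from h import *
s=env.get_state(); im=env.read_camera('wrist')
print(s['tcp_pos'],s['wrist_force'],s['ft_torque'])
cv2.imwrite('pics/wB6.png',im[:,:,::-1])
E
```

```text
clock: 17.75
tcp_pos: [0.5408, 0.2439, 0.0627]
orientation: [-0.0, 0.999, 0.035, 0.0]
wrist_force: [-1.2, -0.2, 0.2]
finger_gap: 0.0109
clock: 18.05
tcp_pos: [0.5409, 0.244, 0.0627]
orientation: [-0.0, 0.999, 0.035, 0.001]
wrist_force: [-3.5, -1.0, 6.5]
finger_gap: 0.0104
[0.54085397 0.24397947 0.06268812] [-3.5438485  -0.99932078  6.47427161] [-0.30936076  0.6832529  -0.00149861]
```

View pics/wB6.png

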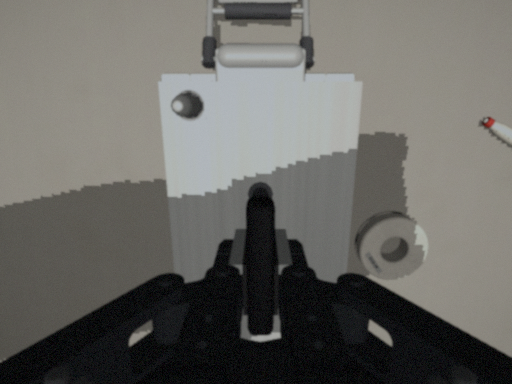

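The plate is seated: the same TCP height as at the pick-up (0.0627) and the force has reversed to +6.5 N, with the pin standing through the hole at (185,104). Release, then lift straight up.

```bash
python3 -m inch '[[0,0,0,0,0,-0.02,0.8],[0,0,0,0,0,0,0.6],[0,0,0,0,0,0,0.6],[0,0,0,0,0,0,0.6],[0,0,0,0,0,0,0.6],[0,0,0,0,0,0,0.6]]'
python3 -m inch '[[0,0,0,0,0,-0.2,0.6],[0,0,0,0,0,-0.4,0.6],[0,0,0,0,0,-0.6,0.6],[0,0,0,0,0,-0.7,0.6],[0,0,0,0,0.4,-0.7,0.6],[0,0,0,0,0.5,-0.3,0.6],[0,0,0,0,0,0,0.6],[0,0,0,0,0,0,0.6]]'
python3 - <<'E'
from h import *
import pickle
s=env.get_state(); im=env.read_camera('wrist');pickle.dump(s,open('sB7.pkl','wb'))
print(s['tcp_pos'],s['wrist_force'],s['orientation'])
cv2.imwrite('pics/wB7.png',im[:,:,::-1])
E
```

```text
clock: 18.7
tcp_pos: [0.5407, 0.2439, 0.0622]
orientation: [-0.0, 0.999, 0.035, -0.0]
wrist_force: [0.2, -0.7, -0.2]
finger_gap: 0.0341
clock: 19.5
tcp_pos: [0.5441, 0.1988, 0.2081]
orientation: [-0.0, 0.999, 0.034, 0.001]
wrist_force: [-0.4, -0.3, 0.0]
finger_gap: 0.0339
[0.54410269 0.19879693 0.2081041 ] [-0.35445357 -0.27180731  0.00160528] [-3.45093801e-04  9.99404875e-01  3.44861878e-02  6.93014949e-04]
```

View pics/wB7.png

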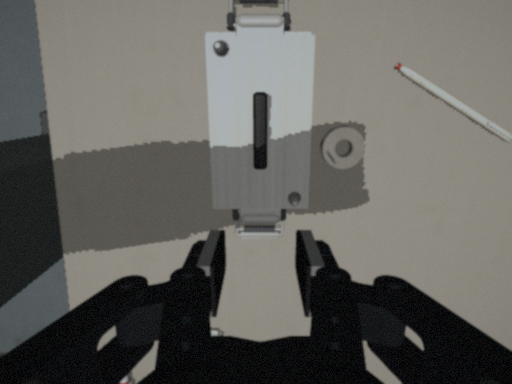

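Both pins come through the holes at (221,48) and (294,199), the clips hang open, and the ring hasn't moved. I'll back off and do final checks from the top and side cameras.

```bash
python3 -m inch '[[0,0,0,-0.5,0.6,-0.3,0.6],[0,0,0,-0.5,0.8,-0.3,0.6],[0,0,0,-0.5,0.8,-0.2,0.6],[0,0,0,-0.3,0.3,0,0.6],[0,0,0,0,0,0,0.6],[0,0,0,0,0,0,0.6]]'
python3 - <<'E'
from h import *
import pickle
s7=pickle.load(open('sB7.pkl','rb')); c7=cam('wrist',s7)
s=env.get_state(); im=env.read_camera('wrist')[:,:,::-1]; cv2.imwrite('pics/wB8.png',im); pickle.dump(s,open('sB8.pkl','wb')); print(s['tcp_pos'])
t=env.read_camera('top')[:,:,::-1]; cv2.imwrite('pics/top8.png',t)
cv2.imwrite('pics/top8z.png',cv2.resize(t[145:275,115:385],None,fx=2.9,fy=2.9,interpolation=cv2.INTER_CUBIC))
sd=env.read_camera('side')[:,:,::-1]; cv2.imwrite('pics/side8.png',cv2.resize(sd[130:300,130:370],None,fx=3.3,fy=3.3,interpolation=cv2.INTER_CUBIC))
E
```

```text
clock: 20.15
tcp_pos: [0.4626, 0.0685, 0.2467]
orientation: [-0.0, 0.999, 0.035, -0.0]
wrist_force: [0.5, -0.4, -0.5]
finger_gap: 0.0343
[0.46264761 0.06850577 0.24665375]
```

View pics/top8z.png

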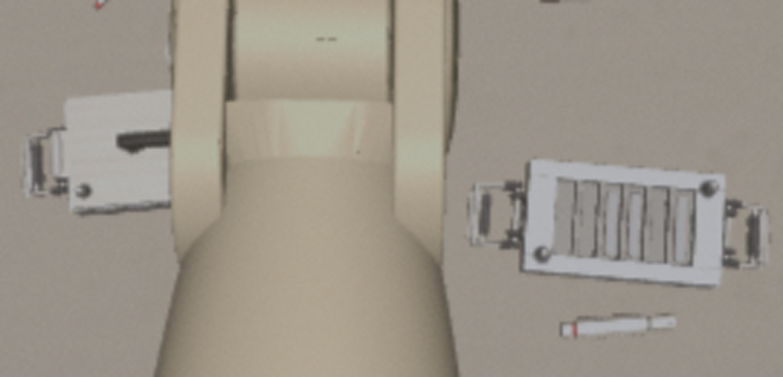

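View pics/side8.png

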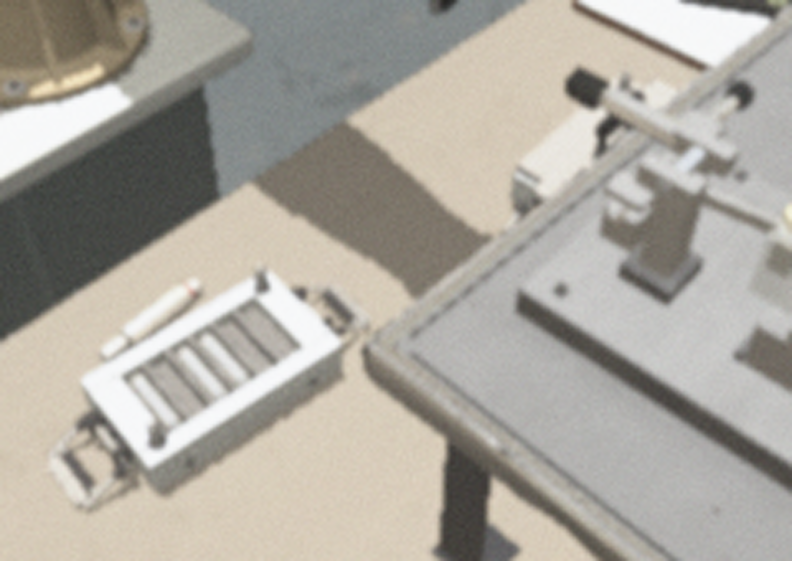

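View pics/wB8.png

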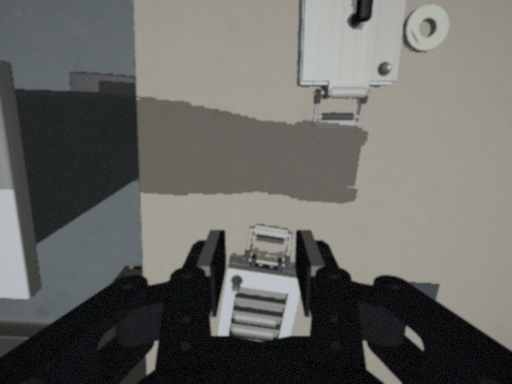

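All clips hang open, the tubes are in place in A, and the plug gauge hasn't moved. One check of the seated plate's height by triangulating its near corners in the last two wrist views.

```bash
python3 - <<'E'
from h import *
f=lambda a:cv2.resize(a,None,fx=5,fy=5,interpolation=cv2.INTER_CUBIC)
a=cv2.imread('pics/wB7.png')[175:235,195:330]; b=cv2.imread('pics/wB8.png')[55:115,285:420]
cv2.imwrite('pics/cor.png',np.vstack([f(a),f(b)])[:, :800])
E
```

```text
(no output)
```

View pics/cor.png

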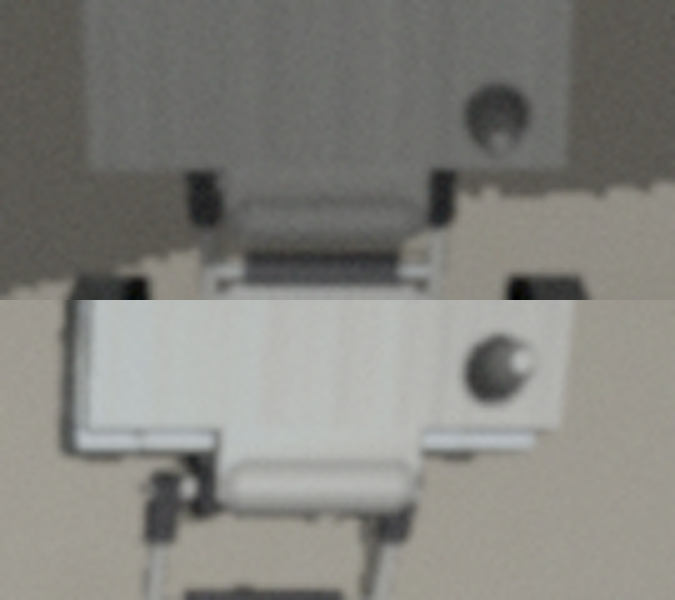

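```bash
python3 - <<'E'
from h import *
import pickle
c7=cam('wrist',pickle.load(open('sB7.pkl','rb'))); c8=cam('wrist',pickle.load(open('sB8.pkl','rb')))
f=lambda U,x,y:np.array([(U[0]+.5)/5-.5+x,(U[1]+.5)/5-.5+y])
B=np.array([.5406,.2417]);ex=np.array([.9976,.0698]);ey=np.array([-.0698,.9976])
for n,a,b in(('L',(90,168),(77,129)),('R',(566,168),(560,129)),('tip2',(500,140),(525,62))):
    p,e=tri(c7,f(a,195,175),c8,f(b,285,55)); d=p[:2]-B; print(n,p.round(4),round(e,4),'in B',(d@ex).round(4),(d@ey).round(4))
s=env.get_state(); print(s['clock'],s['qvel'].round(3),s['wrist_force'])
E
```

```text
L [0.4989 0.158  0.0454] 0.0014 in B -0.0474 -0.0806
R [0.5959 0.165  0.0483] 0.0003 in B 0.0499 -0.0804
tip2 [0.5799 0.1754 0.0651] 0.0009 in B 0.0346 -0.0689
20.3 [ 0.002 -0.002  0.003  0.004 -0.002 -0.002] [ 0.28963302 -0.29384118  0.60262006]
```

The corners measure z 0.045 and 0.048 (seated top should be 0.048). In B's frame they sit at (-47,-81) and (+50,-80) mm, against ±48 and -80 nominal. The pin tip is at 0.065. The plate is flush and centred, and the robot is clear of everything, so I'm handing in.

```bash
python3 -c "
from workcell import env
print(env.hand_in())"
```

```text
the job is handed in; nothing more can be done
None
```

The plate now lies on the carrier that was open, with both guide pins through its holes, and the job is handed in at about 20 s of the 50 s. No verdict was reported, so success rests on my own checks.

**What I did:** With the fingers shut I pushed both clips of the closed carrier off. I gripped the handle bar, lifted the plate straight up, and lined the hole up on the pin through the wrist camera to about 0.5 mm. I then lowered it slowly until the force reversed, and let go.

**What the last checks showed:**
- **Plate:** It seated at the same tool height as at pick-up (0.0627 m). Two near corners measure within 2 mm of their nominal positions in the carrier's frame.
- **Clips and gauges:** All four clips hang open, and both gauges look undisturbed.
- **Tubes:** The closed carrier's tubes look in place. The open carrier's tubes are under the plate and could not be checked after seating.
- **Robot:** It stands clear of everything.

**What disagreed:**
- The top camera placed both carriers about 3 mm from where the wrist camera did, so I used the wrist values.
- One of the two corners measured 0.045 m high instead of 0.048 m. I put that down to pixel reading, since the other corner read 0.048 m.
- The hole in the gripped plate measured 2 mm off nominal along the bar, so I lined up on the measured hole.

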